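# Shut the pump bay and vent the analyser's wash line

### The job

First push the open door of the analyser's pump bay shut until it clicks onto its catch. Then take the vent coupler from its stand, press it squarely onto the tilted nipple of the wash block until it snaps over the nipple's balls, and push on against the spring until it is home on its seat with the valve pin fully in. Finish while still gripping it and holding it pressed home there (do not let go), and leave the other things on the bench where they stand.

Things in the scene. Friction and masses are not known exactly. Their poses are not given: they have to be found in the camera images.
- pump_bay: Low white instrument module fixed to the bench, 180 deep (x) x 210 wide (y) x 135 mm high; origin at the centre of its underside; its open front, with the door, faces its own -x. Its yaw and place vary by episode.
- bay_door (a joint): Angle of the bay's white door (rad): 0 = shut on its catch, grows as the free edge swings out to the module's -x. Panel 190 wide, 115 high, 14 mm thick, bottom edge 12 mm above the bench. Stays where it is left. A sprung roller resists it from about 0.07 rad, over a hump at 0.03 rad (about 5 N near the free edge); past the hump it pulls the door in to 0 against a stop and holds it.
- bay_door_hinge (a point): Point on the door's upright hinge axis (module's +y side, on the panel's mid-thickness), 85 mm above the bench. In the module's frame it is at (-97, 95, 85) mm.
- bay_door_push (a point): Point on the door's flat outer face, good to push: 155 mm from the hinge axis (35 mm from the free edge), 85 mm above the bench, 7 mm outside the panel's mid-thickness. Its axes turn with the door; shut, they are the module's; its own -x always points out of the outer face.
- stand: Dark steel stand fixed to the bench: disc of 70 mm diameter, 8 mm thick, with an open ring (inner diameter 40 mm) rising to 26 mm above the bench, in which the coupler stands. Origin at the centre of the underside.
- coupler: Round loose vent coupler, ~180 g, standing mouth down in the stand, origin (centre of the mouth) 8 mm above the bench; z points up the stem. Steel bell 36 mm in diameter, 36 mm high, flat shoulder on top where fingertips may rest; grey stem to grip, 24 mm in diameter, 36 to 84 mm above the mouth. Rounded lip with an 18 mm opening; bore inside 25 mm wide, flat ceiling 31 mm above the mouth.
- nipple: Steel nipple on a round boss (42 mm in diameter). Origin at the centre of the boss's flat end, the seat for the coupler's mouth; z points out along the axis, 30 degrees from vertical, leaning to the block's -x (roughly to the robot). 16 mm in diameter for 24 mm above the seat, tapering to 10 mm at 30 mm; a 7 mm valve pin stands 10 mm out of its tip. Four sprung balls 15 mm above the seat.
- valve (a joint): How far the nipple's pin is pushed in (m): 0 free; meets the coupler's ceiling with the mouth 9 mm from the seat; 0.009 with the mouth on the seat. Its spring pushes back with 3 N at first, 12 N at 9 mm; left alone, it lifts the coupler back to the balls (about 0.002). Coupler's lip meets the balls with the mouth 17 mm from the seat, passes at 12 mm (about 10 N in all) and is free at 7 mm.
- wash_block: Aluminium block, 100 x 100 x 36 mm, fixed to the bench, carrying the nipple: seat centre 64 mm above the bench and 4 mm towards the block's -x from its middle. Origin at the centre of its underside.
- rack_a: Blue tube rack with white-capped tubes, 40 x 192 x 102 mm, loose; leave it. Origin at the centre of its underside.
- rack_b: Blue tube rack with white-capped tubes, 40 x 140 x 102 mm, loose; leave it. Origin at the centre of its underside.
- reagent: Amber bottle, 64 mm in diameter, 130 mm high; leave it. Origin at the centre of its underside.
- specimen_jar: White jar, 50 mm in diameter, 60 mm high; leave it. Origin at the centre of its underside.
- tip_box: Grey box of pipette tips, 85 x 120 x 50 mm; leave it. Origin at the centre of its underside.
- wash_bottle: White bottle, 56 mm in diameter, 120 mm high; leave it. Origin at the centre of its underside.
- spanner: Steel spanner lying flat; leave it. Origin at the centre of its underside.
Things that resemble listed ones, but are neither listed nor needed, are in the scene too. What is shaped like the coupler but purple or red is not meant.

How it is judged:
By the outcome, as a careful person would: the job done as asked, in the order asked, and still so for the second after the job is handed in, while the arm keeps its last pose, push and grip.
It also fails if it takes over 56 s, if anything falls off the work surface, if the arm or the gripper's body presses on something with over 40 N, if the wrist force passes 120 N, or if a joint passes its speed limit or range.

### The arm

A 6-joint arm with a two-finger parallel gripper is mounted at the origin on the work surface. World frame = base frame: x ahead of the robot, y to its left, z up, the work surface at z = 0. Lengths are in m, angles in rad, forces in N, time in s.
With the tool pointing down it reaches from about 0.325 to 0.9 m from the base axis. Payload 6.1 kg.
Tool frame: the origin (TCP) lies on the centre line of the jaws, within the pads' length; the fingertips stand robot.finger_overhang ahead of it and the grasp point (between the pads) lies 11 mm behind it (robot.finger_overhang is the distance from the TCP to the fingertips, in m); z points along the fingers, y is the direction in which the jaws open and shut (so a half turn about z gives the same grasp; the last joint's range is limited). The gripper opens to 87 mm and grips with 3 to 60 N. Pads are 19 mm wide; open, the fingers measure 117 mm over their backs; the gripper's body (75 mm by 190 mm) begins 51 mm behind the grasp point.
Start: joints at [1.099, 0.22, 1.526, -0, 1.395, -0.126], TCP at [0.212, 0.588, 0.231] pointing down, gripper open.
Joint ranges: [-2.98, 2.98], [-0.91, 2.08], [0.09, 2.57], [-1.24, 4.39], [0.2, 2.65], [-2.68, 2.68]. Speed limits (rad/s): [2.57, 2.57, 3.01, 3.14, 3.14, 3.14].

### API

Orientations are given as a rotation vector (axis times angle).
In Python, from rig import sensors, optics, order, spotter, robot gives the robot as it stands.
- The arm moves only by the tool step_arm, never from a script. Its argument "targets" is a list of rows, each a list of 7 numbers: the shift along the tool's x, y, z in cm, then the turn, a rotation vector about the tool's x, y, z in rad, then the closure in counts, from 0 (fully open) to 255 (shut). In form: [[x, y, z, rx, ry, rz, jaw], ...]. A call has 1 to 12 rows; each row shifts and turns the commanded pose from where the row before left it, along the tool's axes as they then stand; what a row does not reach is not made up. A row lasts 1/8 s, in which the tool goes at most 62.5 mm and 10.7 degrees, less where a joint would pass 70% of its speed; a pose out of reach is approached as far as the arm can. A call with a gripper value outside its range is refused whole. The fingers move at their own pace and stop on an object; the grip force is fixed at half the most. Time passes only in rows, so rows that do not move let the fingers close. It gives the time, the measured TCP pose, the force and the opening at its end, in the units of the state.
- sensors.state(): the state, without advancing time (a new reading comes with each control period).
- optics.camera(name): name is "side" or "top" or "wrist"; returns (picture, depth): 480x640x3 uint8, red, green, blue; 480x640 float32, m along the optical axis (not along the pixel's ray), 0 where there is no reading.
- optics.camera_info(name): a dict with "K" (3x3 intrinsics, pixels), "rvec" (rotation vector, rad) and "tvec" (3), from world to camera coordinates, as OpenCV has them. Camera axes: x right, y down, z forward; pixel columns grow to the right and rows downward; lengths in m; the calibration is good to about 2 mm. A picture is of the moment at which its call begins: read the wrist's pose just before it. camera_info takes no time and is no camera call; for the wrist camera it gives the pose at the moment of the call.
- order.hand_in(): hands the job in, once; it reports no verdict.
Trained networks look in the newest picture that a camera, given by its name, has taken for a name from the list of things; names that differ only in an ending like _2 or _b are one class to them, and where a whole thing is asked for, a point or a joint stands for the part that bears it (a point fixed in the world has none). Each returns a list of dicts, best first, with "score" (0 to 1); they miss things now and then, are a little off and sometimes report something else, mostly with a low value. They report only what shows in the picture. A call takes as long as a camera call. They do not tell look-alikes from the thing itself.
- spotter.recognise(query, camera): "point" ([x, y, z] in m, in world coordinates, good to about 4 mm: the middle of the surface that is visible of it).
- spotter.regions_of(query, camera): "pixels" (480x640 bool, what is visible of it).
- spotter.tip_of(query, camera): "point" ([x, y, z] in m, in world coordinates, good to about 4 mm: a listed point, or the origin of a listed thing).
The state is a dict: "clock": time; "joint_positions": joint angles; "joint_velocities": joint speeds; "effort": joint torques, N m; "tool_pos": TCP position; "tcp_rot": TCP orientation; "contact_force": force on the tool from outside, world axes, zero at the start; "wrist_torque": the same for the moment, N m; "width": finger opening in m.
Only numpy, scipy, OpenCV 4.12 (cv2) and the standard library are available. Lean on these libraries where they do the work, as an engineer would, in place of code of your own. Each camera call takes 0.05 s, during which the arm holds its last target.

## Working session

There is one attempt and no reset: what is moved stays moved. The work goes in short steps, Python scripts to look and compute and a tool call to move; the robot and the scene stay as the last step left them, time stands still between calls to the robot, and variables do not carry over. Pictures are saved under pics/ and viewed, and the job is handed in when it is done.

Besides the shell and the picture viewer there is one more tool, called after "Request:" by a JSON object that holds its "method" and its "body", one argument or row to a line. step_arm: Moves the arm, as the interface text tells. Its arguments: {"type":"object","properties":{"targets":{"type":"array"}},"required":["targets"]}

```bash
ls; mkdir -p pics
python3 - <<'E'
from rig import sensors, optics, order, spotter, robot
import cv2
print(sensors.state()); print([a for a in dir(robot) if a[0]!='_'], robot.finger_overhang)
for c in ("side","top"):
    p,d=optics.camera(c); cv2.imwrite(f"pics/{c}0.png",p[:,:,::-1])
    i=optics.camera_info(c); print(c,i)
    for q in ("pump_bay","bay_door","stand","coupler","nipple","wash_block","bay_door_push","bay_door_hinge"):
        try: print(q,[(r["score"],r["point"]) for r in spotter.tip_of(q,c)])
        except Exception as e: print(q,e)
print(sensors.state()["clock"])
E
```

```text
pics
{'clock': 0.0, 'joint_positions': array([ 1.09890163e+00,  2.21219055e-01,  1.52762100e+00, -3.69561321e-05,
        1.39470511e+00, -1.26073197e-01]), 'joint_velocities': array([-4.50250853e-04, -1.85344878e-04, -5.06136158e-05, -3.26460996e-04,
       -5.21584885e-04,  1.30579225e-03]), 'effort': array([-1.35702805e-03, -4.94595909e+01, -3.87394381e+01,  6.99224300e-02,
        5.68331557e-02, -1.75702180e-04]), 'tool_pos': array([0.21157436, 0.58744782, 0.2294364 ]), 'tcp_rot': array([-5.40409053e-01, -3.09421379e+00,  2.94725761e-03]), 'contact_force': array([0.32415685, 0.42811655, 0.42083412]), 'wrist_torque': array([-0.00463894, -0.03165722, -0.00828348]), 'width': 0.08713881559106773}
['MotionError', 'finger_overhang'] 0.008
side {'K': array([[448.2659528 ,   0.        , 319.27978136],
       [  0.        , 448.2659528 , 234.72111953],
       [  0.        ,   0.        ,   1.        ]]), 'rvec': array([ 2.026544  , -0.64353802,  0.35930401]), 'tvec': array([-0.41961849,  0.24097862,  1.00820967])}
pump_bay [(0.81, [0.7095, 0.1768, 0.0026])]
bay_door it knows: bay_door_hi
[... 625 characters left out ...]
]]), 'rvec': array([ 2.18690683, -2.12692292,  0.10257753]), 'tvec': array([0.01278289, 0.54308406, 1.38297162])}
pump_bay []
bay_door it knows: bay_door_hinge, bay_door_push, coupler, nipple, pump_bay, rack, reagent, spanner, specimen_jar, stand, tip_box, wash_block, wash_bottle
stand [(0.89, [0.4444, -0.2535, -0.0005])]
coupler [(0.69, [0.5478, -0.3097, 0.0028]), (0.66, [0.4772, -0.3517, -0.001]), (0.45, [0.4407, -0.2563, 0.0113])]
nipple [(0.5, [0.5447, -0.1059, 0.0626]), (0.39, [0.3921, -0.0431, -0.0015])]
wash_block [(0.83, [0.5463, -0.1066, 0.0035]), (0.74, [0.678, -0.2818, -0.0015])]
bay_door_push [(0.93, [0.4913, 0.1447, 0.0845])]
bay_door_hinge [(0.63, [0.5995, 0.2613, 0.0884])]
0.8
```

View pics/side0.png

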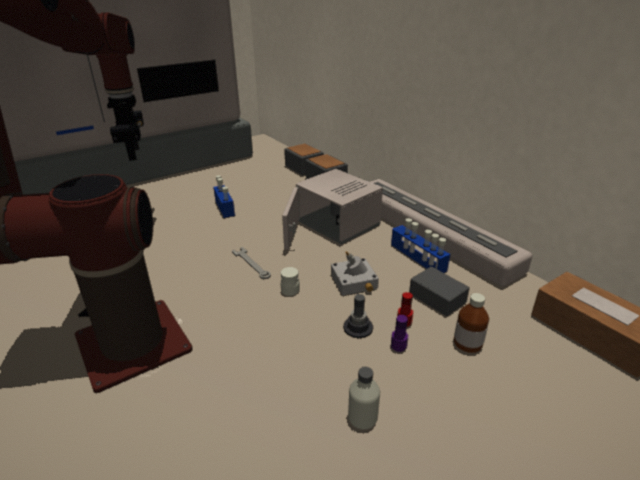

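View pics/top0.png

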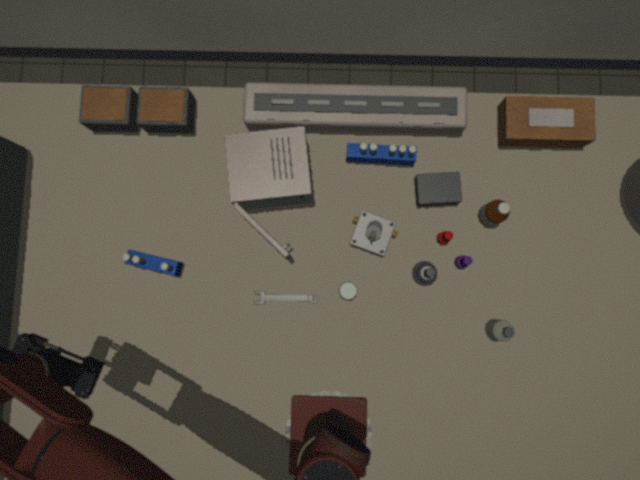

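Pictures: the coupler-shaped things are the grey one in the dark stand (side 359,315; top 426,272), red (side 405,308; top 446,237) and purple (side 400,333; top 464,262). I choose the grey one in the stand. The door is open, at about top (265,232). Next I'll measure geometry and take a close crop.

```bash
cat > h.py <<'E'
from rig import sensors, optics, order, spotter, robot
import cv2, numpy as np
from scipy.spatial.transform import Rotation as R
def cloud(c):
    i=optics.camera_info(c); p,d=optics.camera(c)
    K=i["K"]; Rm=cv2.Rodrigues(i["rvec"])[0]; t=np.ravel(i["tvec"])
    v,u=np.mgrid[0:480,0:640]
    X=np.stack([(u-K[0,2])/K[0,0]*d,(v-K[1,2])/K[1,1]*d,d],-1)-t
    W=X@Rm; W[d==0]=np.nan
    return p,d,W
def rect(W,m):
    q=W[m][:,:2].astype(np.float32)*1000
    r=cv2.minAreaRect(q); return len(q),r
E
python3 - <<'E'
from h import *
p,d,W=cloud("top")
def region(x0,x1,y0,y1,z0,z1):
    return (W[...,0]>x0)&(W[...,0]<x1)&(W[...,1]>y0)&(W[...,1]<y1)&(W[...,2]>z0)&(W[...,2]<z1)
print("bay top",rect(W,region(.55,.85,.03,.35,.128,.142)))
print("block",rect(W,region(.46,.62,-.19,-.02,.03,.042)))
m=region(.45,.61,.1,.27,.115,.135); q=W[m][:,:2]; print("door",len(q),q.mean(0),np.linalg.svd(q-q.mean(0))[2] if len(q) else 0)
m=region(.4,.48,-.3,-.21,.07,.11); print("stemtop",m.sum(),np.nanmean(W[m],0) if m.any() else 0, np.nanmax(W[m][:,2]))
m=region(.4,.48,-.3,-.21,.02,.045); print("lower",m.sum(),W[m].mean(0))
m=region(.5,.59,-.15,-.06,.07,.12); print("nip",m.sum(),W[m].round(3)[::3])
m=region(.5,.59,-.15,-.06,.04,.07); print("boss",m.sum(),W[m].mean(0).round(4))
c=cv2.resize(p[215:300,340:480],None,fx=5,fy=5,interpolation=cv2.INTER_CUBIC); cv2.imwrite("pics/crop1.png",c[:,:,::-1])
ps,_,_=cloud("side")
c=cv2.resize(ps[240:360,320:430],None,fx=5,fy=5,interpolation=cv2.INTER_CUBIC); cv2.imwrite("pics/crop2.png",c[:,:,::-1])
E
```

```text
bay top (5498, ((677.9783935546875, 173.24388122558594), (245.69046020507812, 210.7551727294922), 7.649500846862793))
block (1007, ((548.3156127929688, -104.33076477050781), (118.14275360107422, 100.87287902832031), 71.87610626220703))
door 415 [0.53937626 0.19083477] [[-0.67534161 -0.73750506]
 [-0.73750506  0.67534161]]
stemtop 80 [ 0.44148955 -0.25298866  0.09009077] 0.09973734390998047
lower 136 [ 0.43966656 -0.24804412  0.0316682 ]
nip 90 [[ 0.564 -0.104  0.072]
 [ 0.561 -0.098  0.071]
 [ 0.561 -0.106  0.076]
 [ 0.558 -0.093  0.072]
 [ 0.559 -0.104  0.071]
 [ 0.559 -0.112  0.073]
 [ 0.556 -0.09   0.071]
 [ 0.556 -0.101  0.071]
 [ 0.556 -0.111  0.074]
 [ 0.556 -0.12   0.072]
 [ 0.553 -0.106  0.073]
 [ 0.553 -0.117  0.075]
 [ 0.551 -0.12   0.07 ]
 [ 0.547 -0.103  0.076]
 [ 0.548 -0.123  0.071]
 [ 0.544 -0.103  0.084]
 [ 0.545 -0.112  0.074]
 [ 0.54  -0.1    0.089]
 [ 0.541 -0.108  0.082]
 [ 0.538 -0.098  0.084]
 [ 0.538 -0.105  0.089]
 [ 0.54  -0.123  0.072]
 [ 0.535 -0.1    0.091]
 [ 0.535 -0.108  0.088]
 [ 0.532 -0.098  0.088]
 [ 0.532 -0.105  0.091]
 [ 0.529 -0.097  0.091]
 [ 0.53  -0.105  0.091]
 [ 0.526 -0.1    0.096]
 [ 0.528 -0.109  0.081]]
boss 268 [ 0.5488 -0.1054  0.0522]
```

View pics/crop1.png

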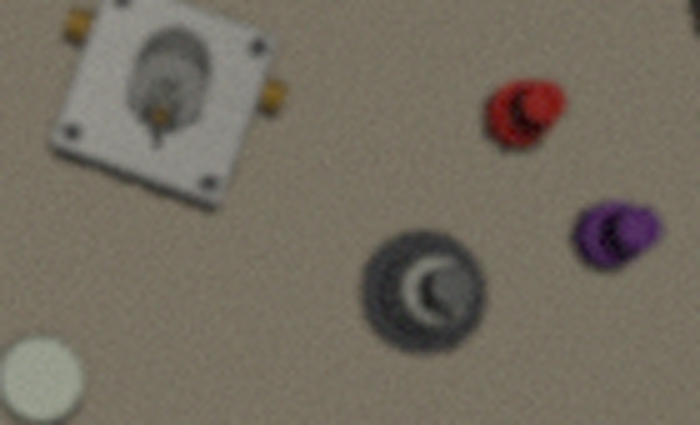

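View pics/crop2.png

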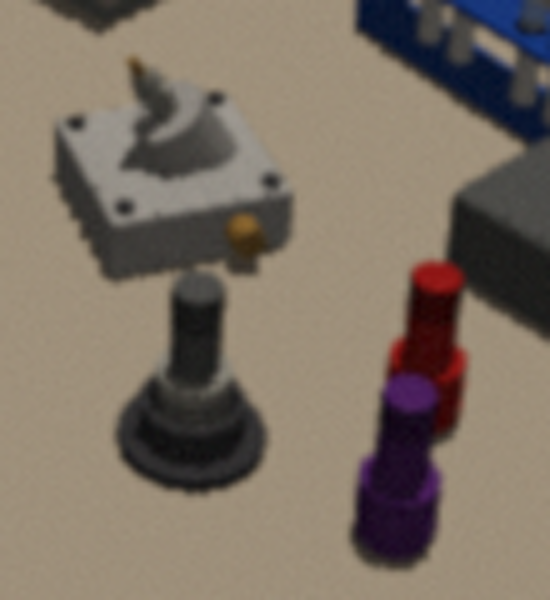

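The crop confirms it: the grey coupler stands in the dark stand, and red and purple are decoys outside it. The block's nipple leans to lower-left in the crop (pin at 155,140). Next, refine the bay yaw, door line and block yaw, and find the wrist camera's position.

Run:
```python
from h import *
p,d,W=cloud("top")
def fit(m):
    # bin edges
    q=W[m][:,:2]; return q
Z=W[...,2];X=W[...,0];Y=W[...,1]
m=(X>.60)&(X<.85)&(Y>.03)&(Y<.35)&(Z>.128)&(Z<.142)
m=cv2.morphologyEx(m.astype(np.uint8),cv2.MORPH_OPEN,np.ones((9,9)))>0
n,r=rect(W,m);print("bay",n,r); print(cv2.boxPoints(r).round(1))
m=(X>.46)&(X<.64)&(Y>-.19)&(Y<-.02)&(Z>.031)&(Z<.042)
m=cv2.morphologyEx(m.astype(np.uint8),cv2.MORPH_CLOSE,np.ones((5,5)))
m=cv2.morphologyEx(m,cv2.MORPH_OPEN,np.ones((9,9)))>0
n,r=rect(W,m);print("block",n,r);print(cv2.boxPoints(r).round(1))
# door
m=(X>.42)&(X<.61)&(Y>.08)&(Y<.27)&(Z>.02)&(Z<.125)
print(m.sum()); 
m2=(X>.42)&(X<.61)&(Y>.08)&(Y<.27)&(Z>.12)&(Z<.133)
n,r=rect(W,m2);print("doortop",n,r);print(cv2.boxPoints(r).round(1))
i=optics.camera_info("wrist"); s=sensors.state()
Rm=cv2.Rodrigues(i["rvec"])[0]; cam=-Rm.T@np.ravel(i["tvec"])
T=R.from_rotvec(s["tcp_rot"]).as_matrix()
print("wristcam in tool",T.T@(cam-s["tool_pos"]), T.T@Rm.T)
print(T)
c=cv2.resize(p[180:320,210:350],None,fx=4,fy=4,interpolation=cv2.INTER_CUBIC); cv2.imwrite("pics/crop3.png",c[:,:,::-1])
```

```text
bay 4402 ((708.2291259765625, 177.01315307617188), (180.42861938476562, 209.0072021484375), 7.398874759674072)
[[605.3 269. ]
 [632.2  61.8]
 [811.1  85. ]
 [784.2 292.3]]
block 966 ((547.2169799804688, -104.87506866455078), (106.87925720214844, 99.92648315429688), 71.0654067993164)
[[ 482.6 -139.2]
 [ 577.1 -171.6]
 [ 611.8  -70.5]
 [ 517.3  -38.1]]
124
doortop 397 ((543.0332641601562, 189.54270935058594), (201.48497009277344, 23.80206871032715), 46.69889450073242)
[[465.3 124.4]
 [482.6 108.1]
 [620.8 254.7]
 [603.5 271. ]]
wristcam in tool [ 0.07529145  0.00057312 -0.15430939] [[ 2.50502319e-04 -9.61107993e-01 -2.76172704e-01]
 [ 9.99998758e-01 -1.89035034e-04  1.56490878e-03]
 [-1.55625266e-03 -2.76172753e-01  9.61106752e-01]]
[[-9.40793096e-01  3.38981341e-01  2.02948155e-05]
 [ 3.38981341e-01  9.40793096e-01 -2.17762670e-05]
 [-2.64749705e-05 -1.36073979e-05 -1.00000000e+00]]
```

View pics/crop3.png

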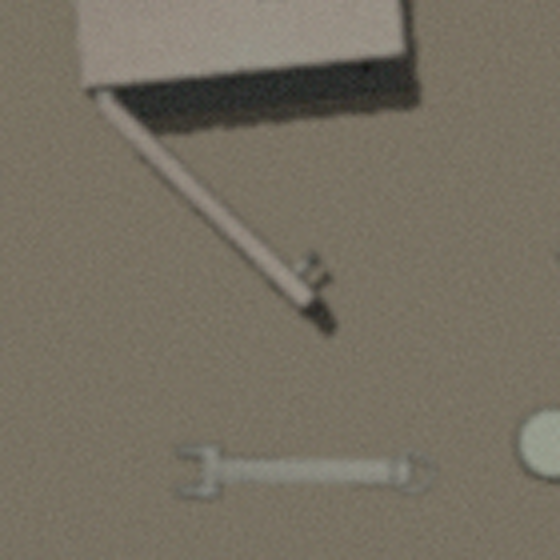

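```bash
cat >> h.py <<'E'
def down(yaw): # tool pointing down, tool x at world yaw (rad)
    c,s=np.cos(yaw),np.sin(yaw); return R.from_matrix(np.array([[c,s,0],[s,-c,0],[0,0,-1]]))
def rows(p0,r0,wps,jaw):
    """wps: (pos,R,n)."""
    out=[]
    for p,r,n in wps:
        dv=(r0.inv()*r).as_rotvec(); a=p0
        for k in range(n):
            rr=r0*R.from_rotvec(dv*k/n)
            out.append([*np.round(rr.inv().apply((np.array(p)-p0)/n)*100,2),*np.round(dv/n,3),jaw])
        p0=np.array(p);r0=r
    for o in out: print([float(x) for x in o])
    return p0,r0
def cur():
    s=sensors.state(); return s["tool_pos"],R.from_rotvec(s["tcp_rot"])
E
python3 - <<'E'
from h import *
H=np.array([.5996,.2587])
def pose(th,gap,L=.155):
    a=np.radians(-82.6)-th; u=np.array([np.cos(a),np.sin(a)]); n=np.array([-u[1],u[0]])
    c=H+L*u-(.0165+gap)*n
    return c, down(np.arctan2(n[1],n[0])+np.pi)
p,r=cur()
c,r1=pose(.885,.035)
a=(np.array([*c,.231]),r1,9)
b=(np.array([*c,.095]),r1,4)
p,r=rows(p,r,[a,b],255)
print("push")
ths=np.linspace(.885,.04,14)
w=[(np.array([*pose(.885,.0)[0],.095]),r1,2)]
for t in ths[1:]:
    c,rr=pose(t,0); w.append((np.array([*c,.095]),rr,1))
rows(p,r,w,255)
E
```

```text
[-4.08, -3.33, -0.0, -0.0, 0.0, 0.046, 255.0]
[-4.23, -3.14, -0.0, -0.0, 0.0, 0.046, 255.0]
[-4.37, -2.95, -0.0, -0.0, 0.0, 0.046, 255.0]
[-4.5, -2.75, -0.0, -0.0, 0.0, 0.046, 255.0]
[-4.62, -2.54, -0.0, -0.0, 0.0, 0.046, 255.0]
[-4.73, -2.33, -0.0, -0.0, 0.0, 0.046, 255.0]
[-4.83, -2.11, -0.0, -0.0, 0.0, 0.046, 255.0]
[-4.92, -1.89, -0.0, -0.0, 0.0, 0.046, 255.0]
[-5.0, -1.66, -0.0, -0.0, 0.0, 0.046, 255.0]
[0.0, 0.0, 3.4, 0.0, 0.0, 0.0, 255.0]
[0.0, 0.0, 3.4, 0.0, 0.0, 0.0, 255.0]
[0.0, 0.0, 3.4, 0.0, 0.0, 0.0, 255.0]
[0.0, 0.0, 3.4, 0.0, 0.0, 0.0, 255.0]
push
[-1.75, 0.0, 0.0, 0.0, 0.0, 0.0, 255.0]
[-1.75, 0.0, 0.0, 0.0, 0.0, 0.0, 255.0]
[-1.01, -0.07, 0.0, 0.0, 0.0, -0.065, 255.0]
[-1.01, -0.07, 0.0, 0.0, 0.0, -0.065, 255.0]
[-1.01, -0.07, 0.0, 0.0, 0.0, -0.065, 255.0]
[-1.01, -0.07, 0.0, 0.0, 0.0, -0.065, 255.0]
[-1.01, -0.07, 0.0, 0.0, 0.0, -0.065, 255.0]
[-1.01, -0.07, 0.0, 0.0, 0.0, -0.065, 255.0]
[-1.01, -0.07, 0.0, 0.0, 0.0, -0.065, 255.0]
[-1.01, -0.07, 0.0, 0.0, 0.0, -0.065, 255.0]
[-1.01, -0.07, 0.0, 0.0, 0.0, -0.065, 255.0]
[-1.01, -0.07, 0.0, 0.0, 0.0, -0.065, 255.0]
[-1.01, -0.07, 0.0, 0.0, 0.0, -0.065, 255.0]
[-1.01, -0.07, 0.0, 0.0, 0.0, -0.065, 255.0]
[-1.01, -0.07, 0.0, 0.0, 0.0, -0.065, 255.0]
```

Request:
{"method": "step_arm", "body": {
  "targets": [
    [-4.1, -3.3, 0, 0, 0, 0.046, 255],
    [-4.2, -3.1, 0, 0, 0, 0.046, 255],
    [-4.4, -2.95, 0, 0, 0, 0.046, 255],
    [-4.5, -2.75, 0, 0, 0, 0.046, 255],
    [-4.6, -2.5, 0, 0, 0, 0.046, 255],
    [-4.7, -2.3, 0, 0, 0, 0.046, 255],
    [-4.8, -2.1, 0, 0, 0, 0.046, 255],
    [-4.9, -1.9, 0, 0, 0, 0.046, 255],
    [-5.0, -1.7, 0, 0, 0, 0.046, 255],
    [0, 0, 0, 0, 0, 0, 255]
  ]
}}

```text
clock: 2.2
tool_pos: [0.4563, 0.1793, 0.2308]
tcp_rot: [1.173, 2.913, -0.001]
contact_force: [-0.7, 0.6, -0.9]
width: 0.0016
```

Request:
{"method": "step_arm", "body": {
  "targets": [
    [0, 0, 3.4, 0, 0, 0, 255],
    [0, 0, 3.4, 0, 0, 0, 255],
    [0, 0, 3.4, 0, 0, 0, 255],
    [0, 0, 3.4, 0, 0, 0, 255],
    [-1.75, 0, 0, 0, 0, 0, 255],
    [-1.75, 0, 0, 0, 0, 0, 255],
    [-1.0, -0.07, 0, 0, 0, -0.065, 255],
    [-1.0, -0.07, 0, 0, 0, -0.065, 255],
    [-1.0, -0.07, 0, 0, 0, -0.065, 255]
  ]
}}

```text
clock: 3.32
tool_pos: [0.5044, 0.1364, 0.097]
tcp_rot: [0.872, 3.014, 0.002]
contact_force: [-0.2, 0.7, 0.1]
width: 0.0004
```

Request:
{"method": "step_arm", "body": {
  "targets": [
    [-1.0, -0.07, 0, 0, 0, -0.065, 255],
    [-1.0, -0.07, 0, 0, 0, -0.065, 255],
    [-1.0, -0.07, 0, 0, 0, -0.065, 255],
    [-1.0, -0.07, 0, 0, 0, -0.065, 255],
    [-1.0, -0.07, 0, 0, 0, -0.065, 255],
    [-1.0, -0.07, 0, 0, 0, -0.065, 255],
    [-1.0, -0.07, 0, 0, 0, -0.065, 255],
    [-1.0, -0.07, 0, 0, 0, -0.065, 255]
  ]
}}

```text
clock: 4.32
tool_pos: [0.5772, 0.1047, 0.097]
tcp_rot: [0.068, 3.137, 0.0]
contact_force: [-0.5, -0.1, -0.5]
width: 0.0009
```

Run:
```python
from h import *
s=sensors.state();print(s["contact_force"],s["tool_pos"],s["tcp_rot"])
for c in ("side","top"):
    p,d=optics.camera(c)
    cc=p[150:280,250:420] if c=="side" else p[100:300,200:360]
    cv2.imwrite(f"pics/{c}1.png",cv2.resize(cc,None,fx=3,fy=3)[:,:,::-1])
```

```text
[-0.46342194 -0.07021896 -0.45626536] [0.57715862 0.1047337  0.09701137] [6.82280454e-02 3.13723647e+00 1.73039509e-04]
```

View pics/side1.png

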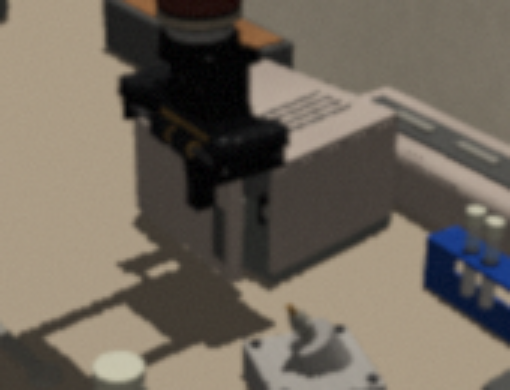

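The door is nearly shut, with the gripper in front of it at about (215,190). Now pushing over the hump slowly.

Request:
{"method": "step_arm", "body": {
  "targets": [
    [-0.7, -0.03, 0, 0, 0, -0.045, 255],
    [-0.7, -0.03, 0, 0, 0, -0.045, 255],
    [-0.4, 0, 0, 0, 0, -0.025, 255],
    [-0.3, 0, 0, 0, 0, -0.02, 255]
  ]
}}

```text
clock: 4.92
tool_pos: [0.5961, 0.1051, 0.0953]
tcp_rot: [-0.141, 3.137, 0.0]
contact_force: [0.5, 0.3, -0.0]
width: 0.0001
```

Request:
{"method": "step_arm", "body": {
  "targets": [
    [-0.2, 0, 0, 0, 0, 0, 255],
    [-0.2, 0, 0, 0, 0, 0, 255]
  ]
}}

```text
clock: 5.18
tool_pos: [0.5995, 0.1057, 0.0946]
tcp_rot: [0.141, -3.138, -0.0]
contact_force: [-0.4, -0.5, 0.0]
width: 0.0008
```

Request:
{"method": "step_arm", "body": {
  "targets": [
    [-0.2, 0, 0, 0, 0, 0, 255],
    [-0.2, 0, 0, 0, 0, 0, 255],
    [-0.1, 0, 0, 0, 0, 0, 255]
  ]
}}

```text
clock: 5.55
tool_pos: [0.603, 0.106, 0.0944]
tcp_rot: [0.142, -3.134, 0.0]
contact_force: [-9.6, -1.3, 6.7]
width: 0.0002
```

Run:
```python
from h import *
for i in range(3): s=sensors.state();print(s["contact_force"],s["tool_pos"])
p,d=optics.camera("side"); cv2.imwrite("pics/side2.png",cv2.resize(p[150:280,250:420],None,fx=4,fy=4,interpolation=cv2.INTER_CUBIC)[:,:,::-1])
print(spotter.tip_of("bay_door_push","side"),spotter.tip_of("bay_door_hinge","side"))
```

```text
[-9.57286526 -1.25958584  6.74298872] [0.60302036 0.10599389 0.09440769]
[-9.57286526 -1.25958584  6.74298872] [0.60302036 0.10599389 0.09440769]
[-9.57286526 -1.25958584  6.74298872] [0.60302036 0.10599389 0.09440769]
[{'point': [0.616, 0.1014, 0.0883], 'score': 0.86}, {'point': [0.7712, -0.1315, -0.0], 'score': 0.18}] [{'point': [0.6014, 0.2566, 0.0847], 'score': 0.96}, {'point': [0.3664, 0.1269, -0.0062], 'score': 0.67}]
```

View pics/side2.png

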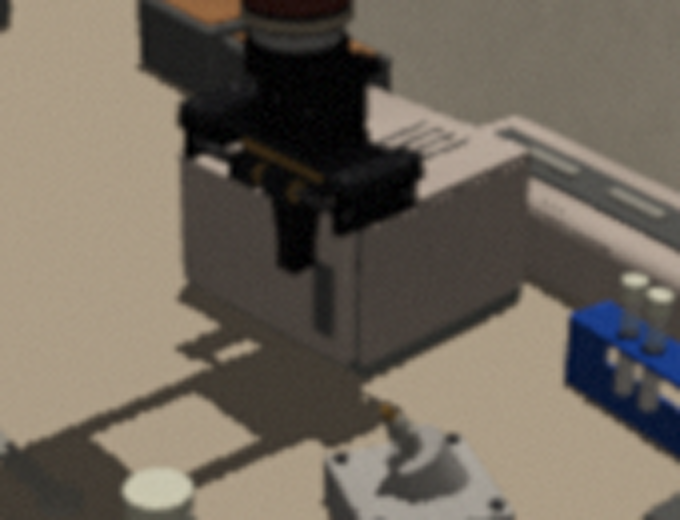

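The door looks flush in the picture (free edge at about 358,280). I'll press a little more to be sure it went over the hump.

Request:
{"method": "step_arm", "body": {
  "targets": [
    [-0.15, 0, 0, 0, 0, 0, 255],
    [-0.1, 0, 0, 0, 0, 0, 255]
  ]
}}

```text
clock: 5.95
tool_pos: [0.6031, 0.106, 0.0944]
tcp_rot: [0.142, -3.129, 0.001]
contact_force: [-19.8, -4.0, 14.1]
width: 0.0005
```

Run:
```python
from h import *
p,r=cur(); print(sensors.state()["joint_positions"])
r1=down(np.radians(161.5))
a=p+r.apply([.045,0,0])
b=a+np.array([0,0,.115])
rows(p,r,[(a,down(np.radians(185.2)),3),(b,down(np.radians(185.2)),3),(np.array([.445,-.245,.21]),r1,8)],0)
```

```text
[ 4.57437939e-02  3.26836978e-01  1.66541700e+00 -8.27808251e-04
  1.15880929e+00 -1.61560460e+00]
[1.5, 0.0, 0.0, -0.0, -0.003, 0.0, 0.0]
[1.5, -0.0, -0.0, -0.0, -0.003, 0.0, 0.0]
[1.5, -0.0, -0.01, -0.0, -0.003, 0.0, 0.0]
[0.0, 0.0, -3.83, 0.0, 0.0, 0.0, 0.0]
[0.0, 0.0, -3.83, 0.0, 0.0, 0.0, 0.0]
[0.0, 0.0, -3.83, 0.0, 0.0, 0.0, 0.0]
[1.8, -4.19, -0.0, 0.0, 0.0, 0.052, 0.0]
[1.58, -4.28, -0.0, 0.0, 0.0, 0.052, 0.0]
[1.36, -4.35, -0.0, 0.0, 0.0, 0.052, 0.0]
[1.13, -4.42, -0.0, 0.0, 0.0, 0.052, 0.0]
[0.9, -4.47, -0.0, 0.0, 0.0, 0.052, 0.0]
[0.67, -4.51, -0.0, 0.0, 0.0, 0.052, 0.0]
[0.44, -4.54, -0.0, 0.0, 0.0, 0.052, 0.0]
[0.2, -4.56, -0.0, 0.0, 0.0, 0.052, 0.0]
```

Request:
{"method": "step_arm", "body": {
  "targets": [
    [1.7, 0, 0, 0, 0, 0, 255],
    [1.7, 0, 0, 0, 0, 0, 255],
    [1.6, 0, 0, 0, 0, 0, 255],
    [0, 0, -3.8, 0, 0, 0, 255],
    [0, 0, -3.8, 0, 0, 0, 255],
    [0, 0, -3.8, 0, 0, 0, 255]
  ]
}}

```text
clock: 6.7
tool_pos: [0.5572, 0.1019, 0.2098]
tcp_rot: [-0.141, 3.138, 0.0]
contact_force: [-1.0, 0.2, 0.8]
width: 0.0004
```

Request:
{"method": "step_arm", "body": {
  "targets": [
    [1.8, -4.2, 0, 0, 0, 0.052, 0],
    [1.6, -4.3, 0, 0, 0, 0.052, 0],
    [1.35, -4.35, 0, 0, 0, 0.052, 0],
    [1.1, -4.4, 0, 0, 0, 0.052, 0],
    [0.9, -4.5, 0, 0, 0, 0.052, 0],
    [0.7, -4.5, 0, 0, 0, 0.052, 0],
    [0.45, -4.55, 0, 0, 0, 0.052, 0],
    [0.2, -4.55, 0, 0, 0, 0.052, 0],
    [0, 0, 0, 0, 0, 0, 0]
  ]
}}

```text
clock: 7.82
tool_pos: [0.4426, -0.2477, 0.2087]
tcp_rot: [0.516, 3.098, -0.001]
contact_force: [0.4, 2.0, 0.2]
width: 0.0817
```

Run:
```python
from h import *
s=sensors.state();print(s["joint_positions"],s["contact_force"])
p,d,W=cloud("wrist"); cv2.imwrite("pics/w3.png",p[:,:,::-1])
np.savez("w3.npz",p=p,d=d,W=W)
for q in ("coupler","stand","nipple","wash_block"): print(q,[(x["score"],x["point"]) for x in spotter.tip_of(q,"wrist")])
p,d=optics.camera("side"); cv2.imwrite("pics/side3.png",p[:,:,::-1])
print([(x["score"],x["point"]) for x in spotter.tip_of("bay_door_push","side")])
p,d,W=cloud("top")
Z=W[...,2];X=W[...,0];Y=W[...,1]
m=(X>.45)&(X<.64)&(Y>.03)&(Y<.27)&(Z>.10)&(Z<.130); print("door-height pts",m.sum(), W[m].mean(0) if m.any() else 0)
cv2.imwrite("pics/top3.png",p[:,:,::-1])
```

```text
[-6.65521050e-01 -4.73204631e-02  1.85384095e+00 -5.69455200e-04
  1.33426157e+00 -1.90589343e+00] [0.43222611 1.97494795 0.21761305]
coupler [(0.93, [0.4468, -0.253, 0.0092]), (0.83, [0.5381, -0.3058, -0.001]), (0.58, [0.4788, -0.3533, -0.0021])]
stand []
nipple [(0.6, [0.545, -0.1085, 0.064])]
wash_block [(0.71, [0.548, -0.1089, 0.0036])]
[(0.59, [0.6191, 0.1026, 0.0876])]
door-height pts 455 [0.61114865 0.16455197 0.12267086]
```

View pics/w3.png

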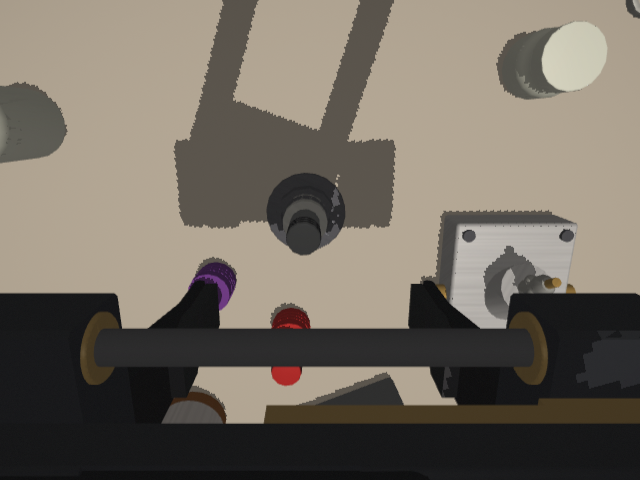

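View pics/side3.png

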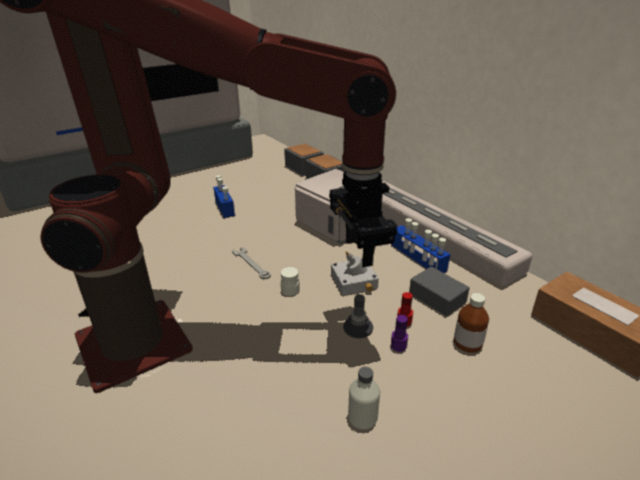

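View pics/top3.png

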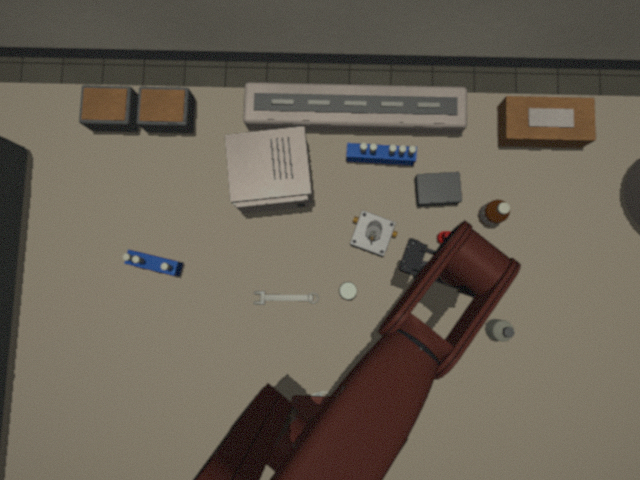

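The top picture shows the door shut against the bay (line about 238,207 to 310,203). Wrist view: grey coupler stem top at (304,236) in its stand, red at (290,330), purple at (213,285), nipple pin at (553,283). Next, measure the stem, stand and nipple axis from wrist depth.

Run:
```python
from h import *
f=np.load("w3.npz");W=f["W"];Z=W[...,2];X=W[...,0];Y=W[...,1]
def near(x,y,r,z0,z1): return (np.hypot(X-x,Y-y)<r)&(Z>z0)&(Z<z1)
def circ(m):
    q=W[m][:,:2].astype(np.float32)*1000
    return len(q),cv2.minEnclosingCircle(q),np.median(W[m],0).round(4)
print("stem top",circ(near(.443,-.253,.025,.088,.096)))
print("disc",circ(near(.443,-.253,.045,.005,.011)))
print("ring top",circ(near(.443,-.253,.03,.024,.028)))
print("shoulder",circ(near(.443,-.253,.025,.041,.047)))
# stem cylinder side fit
from scipy.optimize import least_squares
m=near(.443,-.253,.02,.05,.088);q=W[m]
print(len(q)); 
s=least_squares(lambda c:np.hypot(q[:,0]-c[0],q[:,1]-c[1])-.012,[.443,-.253]);print("cyl",s.x,np.sqrt(np.mean(s.fun**2)))
# table check
m=near(.443,-.253,.12,-.01,.006);print("table z",np.median(Z[m]))
m=near(.547,-.105,.08,.034,.039)
print("block top z",np.median(Z[m])); print(rect(W,m)); n,r=rect(W,m);print(cv2.boxPoints(r))
# boss/nipple points
m=near(.545,-.105,.045,.045,.12)
q=W[m];print(len(q))
np.save("nipw.npy",q)
```

```text
stem top (913, ((443.379150390625, -254.72801208496094), 12.109362602233887), array([ 0.4425, -0.2543,  0.0921]))
disc (1937, ((443.5716857910156, -254.6481475830078), 34.98624801635742), array([ 0.4306, -0.2459,  0.0082]))
ring top (660, ((443.15789794921875, -254.55552673339844), 24.88176155090332), array([ 0.433 , -0.2467,  0.0263]))
shoulder (598, ((443.3228759765625, -254.62294006347656), 17.87423324584961), array([ 0.4348, -0.2487,  0.0442]))
345
cyl [ 0.44363682 -0.25479409] 0.00022370766831010175
table z 0.00028386785631376576
block top z 0.03650394406486398
(7643, ((546.7494506835938, -106.67552185058594), (100.41893005371094, 95.25188446044922), 71.23435974121094))
[[ 485.5029   -138.8948  ]
 [ 575.6914   -169.53714 ]
 [ 607.996     -74.45624 ]
 [ 517.8075    -43.813904]]
1948
```

```bash
cat > nip.py <<'E'
from h import *
from scipy.optimize import least_squares
P=np.array([[21,-30],[21,0],[8,0],[8,24],[5,30],[3.5,30],[3.5,40],[0,40]],float)/1000
def dist(r,h):
    q=np.stack([r,h],-1); best=np.full(len(q),9.)
    for a,b in zip(P[:-1],P[1:]):
        t=np.clip(((q-a)@(b-a))/((b-a)@(b-a)),0,1)
        best=np.minimum(best,np.linalg.norm(q-a-t[:,None]*(b-a),axis=1))
    return best
def axis(phi,tilt=np.radians(30)): return np.array([-np.sin(tilt)*np.cos(phi),-np.sin(tilt)*np.sin(phi),np.cos(tilt)])
def fitn(q,x0=(.5428,-.1055,.064,-.327),tilt=False):
    def f(x):
        n=axis(x[3],x[4] if tilt else np.radians(30)); v=q-x[:3]; h=v@n; r=np.linalg.norm(v-h[:,None]*n,axis=1)
        return dist(r,h)
    x0=list(x0)+([np.radians(30)] if tilt else [])
    s=least_squares(f,x0,loss="soft_l1",f_scale=.001,x_scale=[.01]*3+[.1]*(len(x0)-3))
    return s.x,np.sqrt(np.mean(s.fun**2)),np.median(s.fun)
E
python3 - <<'E'
from nip import *
q=np.load("nipw.npy")
for t in (0,1): 
    x,e,m=fitn(q,tilt=t); print(x[:3].round(4),np.degrees(x[3:]).round(2),e,m)
    n=axis(x[3]); v=q-x[:3]; print(np.histogram(v@n,10))
E
```

```text
[ 0.5454 -0.1056  0.0645] [-18.07] 0.0006529256325994159 0.00034162935191826317
(array([ 41, 109, 149, 167, 876,  49, 107, 131, 196, 123]), array([-0.03362528, -0.02611443, -0.01860357, -0.01109272, -0.00358187,
        0.00392899,  0.01143984,  0.0189507 ,  0.02646155,  0.03397241,
        0.04148326]))
[ 0.5454 -0.1055  0.0645] [-18.02  30.1 ] 0.000652590890774217 0.00033877862136058937
(array([ 41, 107, 151, 167, 876,  49, 107, 131, 196, 123]), array([-0.03363884, -0.02612813, -0.01861743, -0.01110673, -0.00359603,
        0.00391467,  0.01142537,  0.01893607,  0.02644677,  0.03395747,
        0.04146817]))
```

Run:
```python
from h import *
p,r=cur()
rows(p,r,[(np.array([.4434,-.2547,.11]),down(np.radians(161.9)),3),(np.array([.4434,-.2547,.0535]),down(np.radians(161.9)),3)],0)
```

```text
[-0.1, -0.34, 3.29, 0.0, 0.0, -0.003, 0.0]
[-0.1, -0.34, 3.29, 0.0, 0.0, -0.003, 0.0]
[-0.1, -0.34, 3.29, 0.0, 0.0, -0.003, 0.0]
[0.0, 0.0, 1.88, 0.0, 0.0, 0.0, 0.0]
[0.0, 0.0, 1.88, 0.0, 0.0, 0.0, 0.0]
[0.0, 0.0, 1.88, 0.0, 0.0, 0.0, 0.0]
```

Request:
{"method": "step_arm", "body": {
  "targets": [
    [-0.1, -0.34, 3.3, 0, 0, -0.003, 0],
    [-0.1, -0.34, 3.3, 0, 0, -0.003, 0],
    [-0.1, -0.34, 3.0, 0, 0, -0.003, 0],
    [0, 0, 0, 0, 0, 0, 0]
  ]
}}

```text
clock: 8.72
tool_pos: [0.4415, -0.254, 0.1101]
tcp_rot: [-0.494, -3.098, -0.004]
contact_force: [-0.4, 0.4, -0.3]
width: 0.0867
```

Run:
```python
from h import *
p,r=cur(); print(p,r.as_rotvec(),sensors.state()["clock"])
rows(p,r,[(np.array([.4434,-.2547,.0535]),down(np.radians(161.9)),3)],0)
```

```text
[ 0.44148664 -0.25401533  0.11014719] [-0.49384641 -3.09770936 -0.0043861 ] 8.725
[-0.08, -0.01, 1.89, 0.001, -0.002, -0.0, 0.0]
[-0.07, -0.0, 1.89, 0.001, -0.002, -0.0, 0.0]
[-0.07, -0.0, 1.89, 0.001, -0.002, -0.0, 0.0]
```

Request:
{"method": "step_arm", "body": {
  "targets": [
    [-0.1, 0, 1.9, 0, 0, 0, 0],
    [-0.05, 0, 1.9, 0, 0, 0, 0],
    [0, 0, 1.85, 0, 0, 0, 0],
    [0, 0, 0, 0, 0, 0, 0]
  ]
}}

```text
clock: 9.22
tool_pos: [0.4439, -0.2555, 0.0553]
tcp_rot: [-0.495, -3.1, -0.002]
contact_force: [-1.0, -0.0, -1.0]
width: 0.0869
```

Run:
```python
from h import *
for k in range(4):
    p,d=optics.camera("wrist") if k%2==0 else optics.camera("side")
    s=sensors.state(); print(s["tool_pos"],s["tcp_rot"],s["contact_force"])
    if k<2: cv2.imwrite(f"pics/g{k}.png",(p if k==0 else cv2.resize(p[180:360,280:460],None,fx=3,fy=3))[:,:,::-1])
```

```text
[ 0.44440397 -0.25599532  0.0561184 ] [-4.95016575e-01 -3.10173942e+00 -5.33558988e-04] [0.1867851  0.51259237 0.79310237]
[ 0.44481887 -0.25637252  0.0566772 ] [ 4.95150474e-01  3.10181939e+00 -4.40788571e-04] [-0.89131981 -0.02903173  0.75226057]
[ 0.44503128 -0.25660883  0.05698586] [ 4.95130197e-01  3.10118301e+00 -1.02091616e-03] [0.3425841  0.40505891 0.23032431]
[ 0.44511552 -0.25671728  0.05708027] [ 4.95100661e-01  3.10088498e+00 -1.34456345e-03] [ 0.07391649 -0.11129172  0.3201376 ]
```

View pics/g0.png

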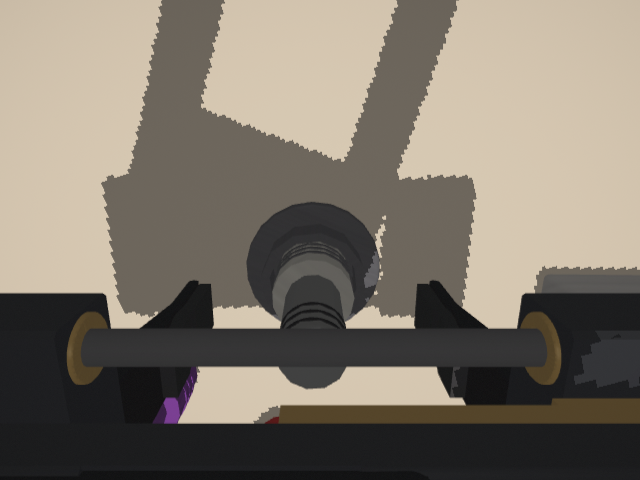

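Request:
{"method": "step_arm", "body": {
  "targets": [
    [0.2, 0.15, 0.33, 0, 0, 0, 0],
    [0, 0, 0, 0, 0, 0, 0],
    [0, 0, 0, 0, 0, 0, 0],
    [0, 0, 0, 0, 0, 0, 0]
  ]
}}

```text
clock: 9.93
tool_pos: [0.4431, -0.2543, 0.0528]
tcp_rot: [0.496, 3.102, -0.0]
contact_force: [-0.5, 0.4, 0.4]
width: 0.0869
```

Well placed over the stem; closing.

Request:
{"method": "step_arm", "body": {
  "targets": [
    [0, 0, 0, 0, 0, 0, 255],
    [0, 0, 0, 0, 0, 0, 255],
    [0, 0, 0, 0, 0, 0, 255],
    [0, 0, 0, 0, 0, 0, 255],
    [0, 0, 0, 0, 0, 0, 255],
    [0, 0, 0, 0, 0, 0, 255]
  ]
}}

```text
clock: 10.68
tool_pos: [0.443, -0.2542, 0.0528]
tcp_rot: [0.496, 3.102, -0.0]
contact_force: [-0.1, -0.0, -0.3]
width: 0.035
```

Request:
{"method": "step_arm", "body": {
  "targets": [
    [0, 0, 0, 0, 0, 0, 255],
    [0, 0, 0, 0, 0, 0, 255],
    [0, 0, 0, 0, 0, 0, 255]
  ]
}}

```text
clock: 11.05
tool_pos: [0.443, -0.2542, 0.0528]
tcp_rot: [0.496, 3.102, -0.0]
contact_force: [0.9, -0.4, 0.4]
width: 0.0233
```

```bash
cat >> nip.py <<'E'
def place_R(phi,tilt=np.radians(30)):
    n=axis(phi,tilt); b=np.array([-np.cos(phi),-np.sin(phi),0]); x=b*np.cos(tilt)-np.array([0,0,1])*np.sin(tilt); z=-n
    return R.from_matrix(np.stack([x,np.cross(z,x),z],1))
SEAT=np.array([.5454,-.1056,.0645]); PHI=np.radians(-18.07); N=axis(PHI); MO=.0448
E
python3 - <<'E'
from nip import *
p,r=cur(); r1=place_R(PHI)
a=p+[0,0,.13]
rows(p,r,[(a,r,4),(SEAT+N*(MO+.075),r1,8)],255)
E
```

```text
[-0.0, -0.0, -3.25, 0.0, 0.0, 0.0, 255.0]
[-0.0, -0.0, -3.25, 0.0, 0.0, 0.0, 255.0]
[-0.0, -0.0, -3.25, 0.0, 0.0, 0.0, 255.0]
[-0.0, -0.0, -3.25, 0.0, 0.0, 0.0, 255.0]
[0.11, 2.16, 0.18, -0.0, -0.065, -0.0, 255.0]
[0.12, 2.16, 0.17, -0.0, -0.065, -0.0, 255.0]
[0.13, 2.16, 0.17, -0.0, -0.065, -0.0, 255.0]
[0.14, 2.16, 0.16, -0.0, -0.065, -0.0, 255.0]
[0.15, 2.16, 0.15, -0.0, -0.065, -0.0, 255.0]
[0.16, 2.16, 0.14, -0.0, -0.065, -0.0, 255.0]
[0.17, 2.16, 0.13, -0.0, -0.065, -0.0, 255.0]
[0.18, 2.16, 0.11, -0.0, -0.065, -0.0, 255.0]
```

Request:
{"method": "step_arm", "body": {
  "targets": [
    [0, 0, -2.0, 0, 0, 0, 255],
    [0, 0, -3.5, 0, 0, 0, 255],
    [0, 0, -3.75, 0, 0, 0, 255],
    [0, 0, -3.75, 0, 0, 0, 255],
    [0, 0, 0, 0, 0, 0, 255]
  ]
}}

```text
clock: 11.68
tool_pos: [0.4447, -0.2555, 0.1859]
tcp_rot: [0.495, 3.097, -0.005]
contact_force: [-0.6, 0.4, -3.2]
width: 0.0231
```

Request:
{"method": "step_arm", "body": {
  "targets": [
    [0.1, 2.15, 0.2, 0, -0.065, 0, 255],
    [0.1, 2.15, 0.2, 0, -0.065, 0, 255],
    [0.1, 2.15, 0.2, 0, -0.065, 0, 255],
    [0.15, 2.15, 0.15, 0, -0.066, 0, 255],
    [0.15, 2.15, 0.15, 0, -0.066, 0, 255],
    [0.15, 2.15, 0.15, 0, -0.066, 0, 255],
    [0.2, 2.15, 0.1, 0, -0.066, 0, 255],
    [0.2, 2.15, 0.1, 0, -0.066, 0, 255],
    [0, 0, 0, 0, 0, 0, 255],
    [0, 0, 0, 0, 0, 0, 255],
    [0, 0, 0, 0, 0, 0, 255]
  ]
}}

```text
clock: 13.05
tool_pos: [0.4886, -0.0889, 0.1677]
tcp_rot: [0.415, 2.589, -0.112]
contact_force: [0.7, -0.5, -1.6]
width: 0.0234
```

Run:
```python
from nip import *
s=sensors.state();print(s["joint_positions"],s["tool_pos"],s["width"],s["contact_force"])
print("want",SEAT+N*(MO+.075), place_R(PHI).as_rotvec(), "err rot",(R.from_rotvec(s["tcp_rot"]).inv()*place_R(PHI)).as_rotvec())
p,d,W=cloud("wrist"); cv2.imwrite("pics/w5.png",p[:,:,::-1]); np.savez("w5.npz",p=p,d=d,W=W,T=s["tool_pos"],r=s["tcp_rot"])
p,d,W=cloud("side"); cv2.imwrite("pics/s5.png",cv2.resize(p[170:310,280:440],None,fx=4,fy=4,interpolation=cv2.INTER_CUBIC)[:,:,::-1]); np.savez("s5.npz",p=p,d=d,W=W)
print(sensors.state()["tool_pos"])
```

```text
[-0.34967068 -0.45477114  2.34853343  0.0238999   0.72379998 -1.61644361] [ 0.48855462 -0.08885378  0.16765193] 0.023405028028351836 [ 0.7325556  -0.45438505 -1.63790798]
want [ 0.48845437 -0.0870203   0.16824984] [ 0.41180324  2.58978339 -0.11034235] err rot [-0.001339    0.00078967 -0.00194729]
[ 0.48857796 -0.0888272   0.1677365 ]
```

View pics/w5.png

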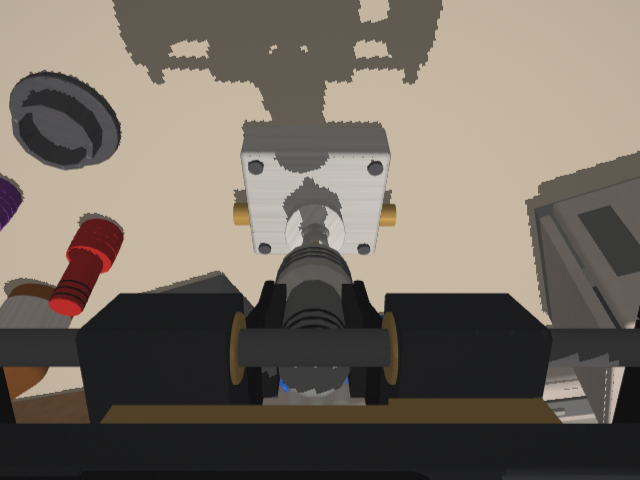

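View pics/s5.png

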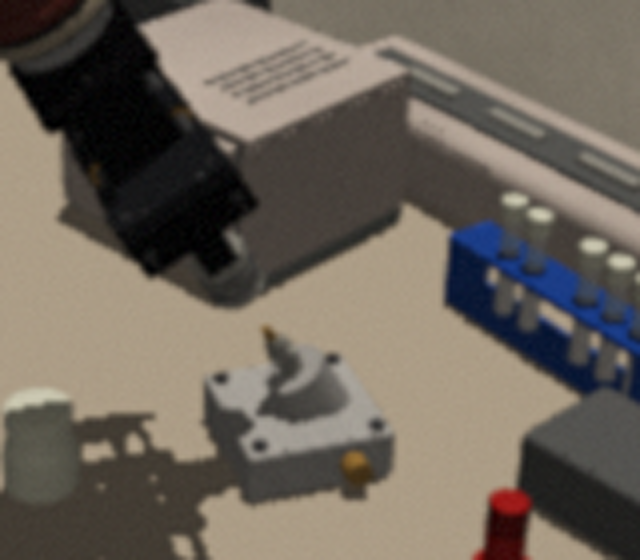

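Side view: coupler held tilted above the nipple (bell at 235,285; pin at 268,330). The wrist view shows the bell lined up with the nipple. Now fit both in the tool frame.

```bash
cat >> nip.py <<'E'
PC=np.array([[0,84],[12,84],[12,36],[18,36],[18,2],[16,0]],float)/1000
def dprof(P,r,h):
    q=np.stack([r,h],-1); best=np.full(len(q),9.)
    for a,b in zip(P[:-1],P[1:]):
        t=np.clip(((q-a)@(b-a))/((b-a)@(b-a)),0,1)
        best=np.minimum(best,np.linalg.norm(q-a-t[:,None]*(b-a),axis=1))
    return best
def fitc(Q):  # tool-frame pts; x: ox,oy,oz(mouth), tx,ty tilt of coupler axis (-z tool)
    def f(x):
        n=np.array([x[3],x[4],-1]);n/=np.linalg.norm(n); v=Q-x[:3];h=v@n; r=np.linalg.norm(v-h[:,None]*n,axis=1)
        return dprof(PC,r,h)
    s=least_squares(f,[0,0,MO,0,0],loss="soft_l1",f_scale=.0007,x_scale=[.005]*3+[.05]*2)
    return s.x,np.median(s.fun),np.sqrt(np.mean(s.fun**2))
E
python3 - <<'E'
from nip import *
f=np.load("w5.npz");W=f["W"];T=f["T"];r=R.from_rotvec(f["r"])
q=W.reshape(-1,3);q=q[~np.isnan(q[:,0])]
v=q-SEAT;h=v@N;rad=np.linalg.norm(v-h[:,None]*N,axis=1)
m=(q[:,2]>.042)&(rad<.023)&(h<.045)&(h>-.03)
x,e,md=fitn(q[m],tilt=True);print("nipple",m.sum(),x[:3].round(4),np.degrees(x[3:]).round(2),e,md)
Q=r.inv().apply(q-T)
# coupler pts ahead of the fingers: tool z .009.. .05, radius<.021
m=(np.hypot(Q[:,0],Q[:,1])<.022)&(Q[:,2]>.0095)&(Q[:,2]<.05)
m2=(np.abs(Q[:,1])<.011)&(np.abs(Q[:,0])<.016)&(Q[:,2]>-.045)&(Q[:,2]<.0095)
for mm in (m,m|m2):
    x2,md,e=fitc(Q[mm]);print("coupler in tool",mm.sum(),x2.round(4),md,e)
n=axis(x[3],x[4]); s=r.inv().apply(x[:3]-T); nt=r.inv().apply(n); print("seat in tool",s.round(4),"axis in tool",nt.round(4))
E
```

```text
nipple 2317 [ 0.5454 -0.1058  0.0646] [-18.35  30.5 ] 0.0007008513168234417 0.00037736930431150797
coupler in tool 1519 [-0.0005  0.0007  0.0458 -0.0049  0.0001] 0.00022680330603425808 0.0003200279632722683
coupler in tool 6455 [-0.0006  0.0007  0.0447  0.0003 -0.0013] 0.00026496332616593454 0.0004601548397567697
seat in tool [0.0003 0.0017 0.1189] axis in tool [ 0.0079  0.0011 -1.    ]
```

Request:
{"method": "step_arm", "body": {
  "targets": [
    [0.08, 0.1, 1.0, 0, 0, 0, 255],
    [0, 0, 1.5, 0, 0, 0, 255],
    [0, 0, 1.0, 0, 0, 0, 255],
    [0, 0, 0, 0, 0, 0, 255],
    [0, 0, 0, 0, 0, 0, 255]
  ]
}}

```text
clock: 13.78
tool_pos: [0.5048, -0.0924, 0.137]
tcp_rot: [0.413, 2.588, -0.111]
contact_force: [-0.9, 0.0, -1.3]
width: 0.0235
```

```bash
cat > chk.py <<'E'
from nip import *
s=sensors.state(); r=R.from_rotvec(s["tcp_rot"]); v=r.inv().apply(SEAT-s["tool_pos"])
print("clock",s["clock"],"seat in tool(mm)",(v*1000).round(2),"mouth gap",round((v[2]-MO)*1000,2),"rot err",(r.inv()*place_R(PHI)).as_rotvec().round(4),"F tool",r.inv().apply(s["contact_force"]).round(1),"tq",s["wrist_torque"].round(2),s["width"])
E
python3 chk.py
python3 - <<'E'
from h import *
p,d=optics.camera("wrist"); cv2.imwrite("pics/w6.png",p[130:400,160:480].repeat(2,0).repeat(2,1)[:,:,::-1])
p,d=optics.camera("side"); cv2.imwrite("pics/s6.png",cv2.resize(p[200:310,290:410],None,fx=5,fy=5,interpolation=cv2.INTER_CUBIC)[:,:,::-1])
E
python3 chk.py
```

```text
clock 13.775 seat in tool(mm) [-0.66  0.11 84.12] mouth gap 39.32 rot err [-0.0007  0.0013 -0.0012] F tool [ 1.4 -0.3  0.7] tq [0.13 0.46 0.01] 0.023462109643773443
clock 13.875 seat in tool(mm) [-1.500e-01  8.000e-02  8.443e+01] mouth gap 39.63 rot err [-0.0007  0.0022 -0.0012] F tool [1.2 0.2 1.2] tq [ 0.15  0.51 -0.  ] 0.02358789756958443
```

View pics/w6.png

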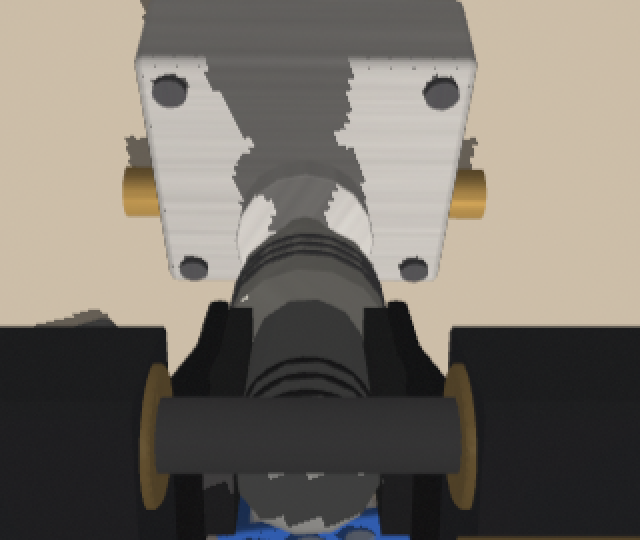

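View pics/s6.png

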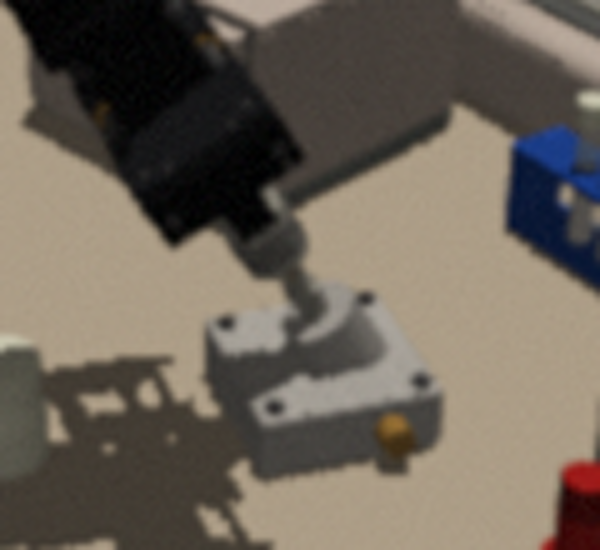

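Request:
{"method": "step_arm", "body": {
  "targets": [
    [0.04, -0.05, 0.4, 0, 0, 0, 255],
    [0, 0, 0.4, 0, 0, 0, 255],
    [0, 0, 0.4, 0, 0, 0, 255],
    [0, 0, 0.3, 0, 0, 0, 255],
    [0, 0, 0.3, 0, 0, 0, 255],
    [0, 0, 0, 0, 0, 0, 255],
    [0, 0, 0, 0, 0, 0, 255]
  ]
}}

```text
clock: 14.75
tool_pos: [0.5128, -0.0955, 0.1212]
tcp_rot: [0.413, 2.588, -0.111]
contact_force: [1.5, -0.2, -1.5]
width: 0.0236
```

```bash
python3 chk.py
```

```text
clock 14.75 seat in tool(mm) [-1.09  0.6  66.11] mouth gap 21.31 rot err [-0.0007  0.0014 -0.0012] F tool [-0.6  0.3  2.1] tq [ 0.18  0.44 -0.03] 0.02361087407802891
```

Request:
{"method": "step_arm", "body": {
  "targets": [
    [-0.03, 0, 0.2, 0, 0, 0, 255],
    [0, 0, 0.2, 0, 0, 0, 255],
    [0, 0, 0.2, 0, 0, 0, 255],
    [0, 0, 0.2, 0, 0, 0, 255],
    [0, 0, 0, 0, 0, 0, 255]
  ]
}}

```text
clock: 15.38
tool_pos: [0.5172, -0.0971, 0.1147]
tcp_rot: [0.413, 2.587, -0.112]
contact_force: [-0.8, 0.5, -0.3]
width: 0.0234
```

```bash
python3 chk.py
```

```text
clock 15.375 seat in tool(mm) [-0.3   0.71 58.2 ] mouth gap 13.4 rot err [-0.0009  0.0021 -0.0011] F tool [ 0.9  0.3 -0.2] tq [-0.05  0.5  -0.11] 0.023394556125050498
```

Request:
{"method": "step_arm", "body": {
  "targets": [
    [0, 0, 0.15, 0, 0, 0, 255],
    [0, 0, 0.15, 0, 0, 0, 255],
    [0, 0, 0, 0, 0, 0, 255]
  ]
}}

```text
clock: 15.75
tool_pos: [0.5183, -0.0974, 0.1113]
tcp_rot: [0.414, 2.588, -0.111]
contact_force: [3.8, -1.3, -5.9]
width: 0.0234
```

```bash
python3 chk.py
```

```text
clock 15.75 seat in tool(mm) [-1.05  0.66 54.68] mouth gap 9.88 rot err [-0.0008  0.0013 -0.0014] F tool [-0.5 -0.1  7.2] tq [-0.11  0.07 -0.07] 0.02341215254306089
```

Request:
{"method": "step_arm", "body": {
  "targets": [
    [0, 0, 0.2, 0, 0, 0, 255],
    [0, 0, 0.2, 0, 0, 0, 255],
    [0, 0, 0, 0, 0, 0, 255]
  ]
}}

```text
clock: 16.12
tool_pos: [0.5202, -0.098, 0.1083]
tcp_rot: [0.413, 2.589, -0.111]
contact_force: [-2.9, 0.7, 2.0]
width: 0.0237
```

```bash
python3 chk.py
```

```text
clock 16.125 seat in tool(mm) [-0.86  0.6  51.11] mouth gap 6.31 rot err [-0.0007  0.001  -0.0012] F tool [ 1.5 -0.2 -3.2] tq [-0.08  0.59 -0.12] 0.023687100783978104
```

Request:
{"method": "step_arm", "body": {
  "targets": [
    [0, 0, 0.2, 0, 0, 0, 255],
    [0, 0, 0.2, 0, 0, 0, 255],
    [0, 0, 0.2, 0, 0, 0, 255],
    [0, 0, 0, 0, 0, 0, 255]
  ]
}}

```text
clock: 16.62
tool_pos: [0.5231, -0.0989, 0.1033]
tcp_rot: [0.413, 2.588, -0.111]
contact_force: [-7.0, 0.9, 6.3]
width: 0.0234
```

```bash
python3 chk.py
```

```text
clock 16.625 seat in tool(mm) [-0.68  0.56 45.2 ] mouth gap 0.4 rot err [-0.0007  0.0014 -0.0011] F tool [ 2.9 -1.4 -8.9] tq [ 0.08  0.86 -0.1 ] 0.023354295387016118
```

Request:
{"method": "step_arm", "body": {
  "targets": [
    [0, 0, 0.1, 0, 0, 0, 255],
    [0, 0, 0.1, 0, 0, 0, 255],
    [0, 0, 0, 0, 0, 0, 255]
  ]
}}

```text
clock: 17.0
tool_pos: [0.5242, -0.0991, 0.1028]
tcp_rot: [0.413, 2.588, -0.111]
contact_force: [-22.5, 4.3, 25.4]
width: 0.0234
```

```bash
python3 chk.py
```

```text
clock 17.0 seat in tool(mm) [1.000e-02 4.800e-01 4.429e+01] mouth gap -0.51 rot err [-0.0007  0.0015 -0.0005] F tool [  6.9  -2.9 -33.3] tq [ 0.16  1.93 -0.28] 0.023406604004794867
```

Request:
{"method": "step_arm", "body": {
  "targets": [
    [0.04, 0, 0, 0, 0, 0, 255],
    [0, 0, 0, 0, 0, 0, 255],
    [0, 0, 0, 0, 0, 0, 255]
  ]
}}

```text
clock: 17.38
tool_pos: [0.5241, -0.0991, 0.1028]
tcp_rot: [0.412, 2.587, -0.111]
contact_force: [-21.3, 4.5, 22.9]
width: 0.0237
```

```bash
python3 chk.py
python3 - <<'E'
from nip import *
s=sensors.state(); T=s["tool_pos"]; r=R.from_rotvec(s["tcp_rot"])
p,d,W=cloud("wrist"); cv2.imwrite("pics/w7.png",p[130:400,160:480].repeat(2,0).repeat(2,1)[:,:,::-1])
q=W.reshape(-1,3);q=q[~np.isnan(q[:,0])];Q=r.inv().apply(q-T)
m=(np.hypot(Q[:,0],Q[:,1])<.0195)&(Q[:,2]>.0095)&(Q[:,2]<.043)
m|=(np.abs(Q[:,1])<.011)&(np.abs(Q[:,0])<.016)&(Q[:,2]>-.045)&(Q[:,2]<.0095)
print("coupler",m.sum(),[np.round(a,4) for a in fitc(Q[m])])
v=q-SEAT;h=v@N;rad=np.linalg.norm(v-h[:,None]*N,axis=1)
m=(q[:,2]>.042)&(rad<.0225)&(h<-.001)&(h>-.03); print(m.sum())
m=(rad>.0187)&(rad<.0205)&(abs(h)<.003); print("seat rim h",m.sum(),np.median(h[m]) if m.any() else None)
m=(rad<.0215)&(h>.037)&(h<.0); 
x=fitc(Q[(np.hypot(Q[:,0],Q[:,1])<.0195)&(Q[:,2]>.0095)&(Q[:,2]<.043)])[0]
print("mouth world->seat", ((T+r.apply(x[:3])-SEAT)*1000).round(2), "along axis",((T+r.apply(x[:3])-SEAT)@N*1000).round(2))
p,d=optics.camera("side"); cv2.imwrite("pics/s7.png",cv2.resize(p[200:310,290:410],None,fx=5,fy=5,interpolation=cv2.INTER_CUBIC)[:,:,::-1]); cv2.imwrite("pics/s7f.png",p[:,:,::-1])
E
python3 chk.py
```

```text
clock 17.375 seat in tool(mm) [-0.07  0.47 44.3 ] mouth gap -0.5 rot err [-0.0007  0.0023 -0.0006] F tool [  7.2  -2.4 -30.7] tq [ 0.11  1.66 -0.28] 0.02371488990390109
coupler 6490 [array([ 0.0001,  0.0006,  0.0445, -0.0089,  0.0003]), np.float64(0.0003), np.float64(0.0005)]
539
seat rim h 443 -3.451467714595138e-05
mouth world->seat [ 0.57 -0.05 -1.48] along axis -1.56
clock 17.475 seat in tool(mm) [-0.07  0.45 44.3 ] mouth gap -0.5 rot err [-0.0007  0.0023 -0.0006] F tool [  6.2  -2.5 -31. ] tq [ 0.09  1.69 -0.23] 0.023584191238353536
```

View pics/w7.png

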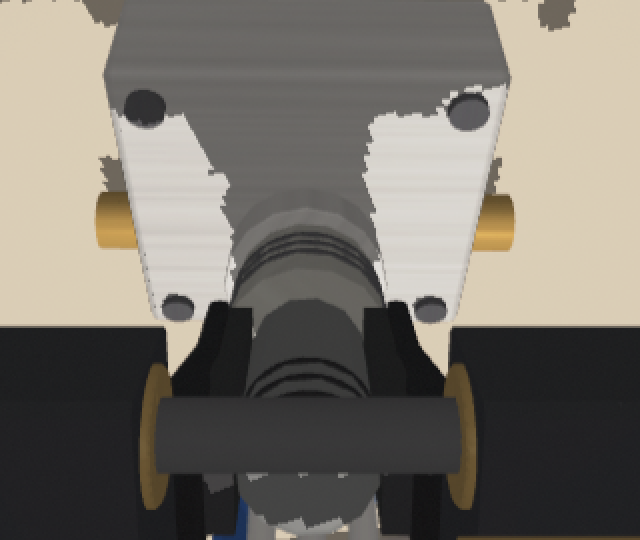

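View pics/s7.png

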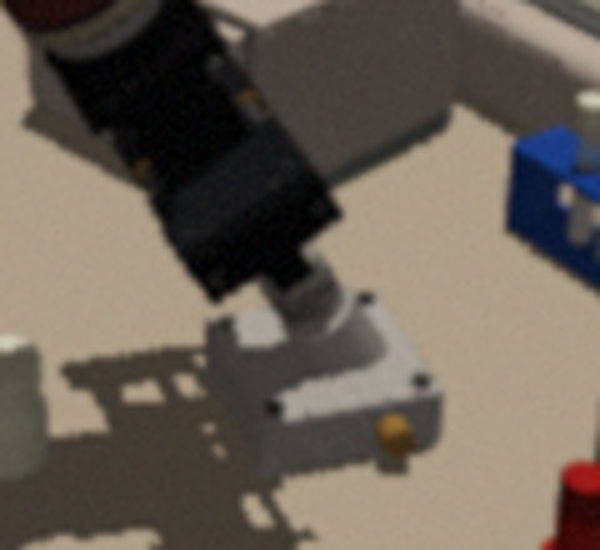

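View pics/s7f.png

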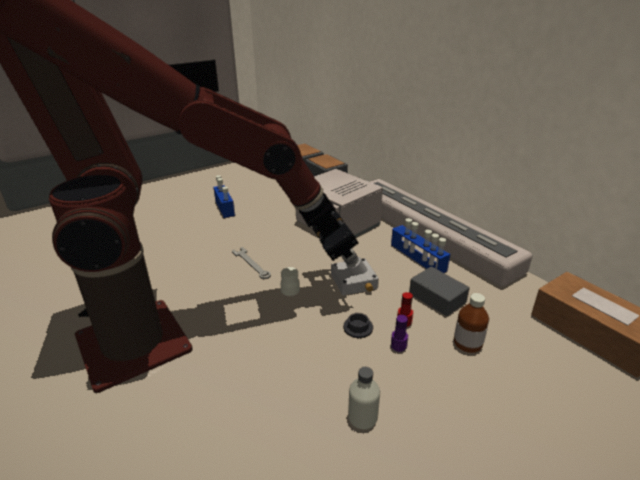

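Side view: bell seated on the boss (about 320,320 in the crop), jaws still on the stem, stand empty at (358,325), everything else in place. A steady 31 N against a hard stop is well above the 12 N spring. Handing in.

```bash
python3 chk.py; python3 -c "
from rig import order; print(order.hand_in())"; python3 chk.py
```

```text
clock 17.475 seat in tool(mm) [-0.07  0.45 44.3 ] mouth gap -0.5 rot err [-0.0007  0.0023 -0.0006] F tool [  6.2  -2.5 -31. ] tq [ 0.09  1.69 -0.23] 0.023584191238353536
the job is handed in; nothing more can be done
None
the job is handed in; nothing more can be done
```

I shut the pump bay door, pressed the grey coupler home on the tilted nipple, and handed in at 17.5 s while still gripping it and pressing it home. The hand-in reported no verdict.

**Door:** I pushed it until the arm stopped moving and the force rose to about 20 N, so it was against its stop. After I backed off, the camera showed the door panel within about 1 mm of where it should be when shut.

**Coupler:**
- **Pick-up:** I took the grey coupler from its stand, not the red or purple look-alikes. I lined it up to within about 1 mm and 0.5° of the nipple's axis.
- **Snap:** The force changed sign as the mouth passed the balls.
- **Home:** It then met a hard stop at about 31 N, well over the 12 N spring. The arm position put the mouth within 0.5 mm of the seat.

**Not fully clean:**
- **Seat position:** One camera fit put the mouth 1.6 mm past the seat, which is impossible. I take that as fit error, because part of the bell was hidden.
- **Side force:** About 7 N of sideways force stayed on the gripper when pressed home, and the coupler sat about 0.5° off the gripper's axis.
- **Valve pin:** I could not see it directly. That it is fully in follows from the mouth being on the seat.

In the last picture the other things on the bench looked unmoved.

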